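# Reset the tripped starter box

### The job

The stainless starter box of the bag sealer has tripped. Turn both black wing latches on its cover a quarter turn anticlockwise to unlocked while the cover is shut, swing the cover up and back by its handle until it rests open against its stop, then press the round reset plunger inside fully in and let it come back. Leave the cover standing open and the latches unlocked; do not press the square bar of the contactor next to it, which would start the machine, and do not push the other things on the table about.

Things in the scene. Friction and masses are not known exactly. Their poses are not given: they have to be found in the camera images.
- starter_box: Stainless box fixed to the table: 200 mm deep (x), 280 mm wide (y), rim 105 mm above the table, walls 3 mm, open at the top under a hinged cover. Origin under its centre at table height; x points from the front (latches, handle; robot side) to the rear (hinges), y left, z up. A conduit 20 mm thick leaves the right side and bends down to the table, 70 mm out and up to 75 mm high.
- cover (a joint): Cover's hinge angle, rad: 0 = shut, grows as its front edge swings up and back; stop at 1.83. The hinge is nearly free: let go below about 1.45 rad the cover falls shut, above about 1.58 it falls open to the stop and stays. With its latches it weighs about 0.55 kg: some 3 N to lift at the handle. While a cam is locked it lifts only about 0.03 rad.
- cover_hinge (a point): Middle of the cover's hinge line on the rear rim, fixed to the box; in the box frame [0.10, 0, 0.107]. Axes as the box; the hinge line runs along y.
- cover_handle (a point): Middle of the bar of the cover's bow handle; moves with the cover. Round steel bar 10 mm thick, 80 mm long, along the box's y, 40 mm above the cover's top face: pinch it from above, fingers before and behind; it turns in the grip. When shut 185 mm in front of and 44 mm above the hinge line, box frame [-0.085, 0, 0.151]. Cover plate 4 mm thick; front edge 21 mm in front of the bar.
- latch_left (a joint): The left wing latch's angle, rad, about the cover's upward normal. 0 = locked: wing square to the cover's front edge. Turns anticlockwise seen from above (positive) to a stop at 1.571 = unlocked: wing parallel to the front edge. Stays where it is left (friction 0.05 N m). Its cam under the cover grips the box's front lip up to about 1.2 rad. Starts between 0 and 0.12.
- latch_left_grip (a point): Point on the left latch's axis (as the robot sees it), at half height of its black wing, which is 64 mm long, 12 mm wide, 26 mm high (13 mm above and below). The cover's top face is 23 mm below; a hub of 32 mm diameter rises 12 mm from it. x axis along the wing, z along the turning axis (up while the cover is shut). In the box frame, cover shut: [-0.06, 0.105, 0.134].
- latch_right (a joint): The right wing latch's angle, rad, about the cover's upward normal. 0 = locked: wing square to the cover's front edge. Turns anticlockwise seen from above (positive) to a stop at 1.571 = unlocked: wing parallel to the front edge. Stays where it is left (friction 0.05 N m). Its cam under the cover grips the box's front lip up to about 1.2 rad. Starts between 0 and 0.12.
- latch_right_grip (a point): Point on the right latch's axis (as the robot sees it), at half height of its black wing, which is 64 mm long, 12 mm wide, 26 mm high (13 mm above and below). The cover's top face is 23 mm below; a hub of 32 mm diameter rises 12 mm from it. x axis along the wing, z along the turning axis (up while the cover is shut). In the box frame, cover shut: [-0.06, -0.105, 0.134].
- overload_relay: Black relay on the rail in the box, 70 mm (x) by 62 mm (y), with the reset plunger in its middle; hidden until the cover is open. Origin under its centre, 19 mm above the table; axes as the box. It sits in the left or the right half of the box, at x = 0.02, y = +-0.05 to 0.062 in the box frame; the contactor has the other half.
- reset_top (a point): Middle of the top of the reset plunger: a round grey mushroom button of 36 mm diameter, standing 20 mm above the relay's black housing, top 93 mm above the table when out (12 mm below the box's rim). It is pressed straight down.
- reset_plunger (a joint): Stroke of the reset plunger, m: 0 = out, 0.008 = fully in, at a solid stop. Sprung: about 4 N starts it, about 8 N holds it fully in; it springs back out when let go.
- contactor: Black contactor on the same rail, same plan size as the relay, but lower, with a square grey bar 28 x 28 mm in a square grey frame in its middle; bar top 75 mm above the table. Not to be pressed. Origin under its centre, 19 mm above the table; axes as the box.
- contactor_bar (a joint): Stroke of the contactor's square bar, m: 0 = out, 0.006 = in. Sprung, about 3 N starts it. Leave it alone.
- timer: Bystander: white round wind-up kitchen timer, 64 mm across, 38 mm high, left of the box. Origin under its centre.
- tape_roll: Bystander: red roll of tape lying flat, 80 mm across, 18 mm high, right of the box.
- marker: Bystander: marker pen, 134 mm long, 15 mm thick, lying in front of the box.
- spray_bottle: Bystander: trigger spray bottle, 203 mm tall, 39 x 75 mm, standing to the right of the box.
- tongs: Bystander: steel serving tongs, 232 mm long, lying flat at the left.
- seaweed_pack: Bystander: black packet, 106 x 161 x 47 mm, lying at the far left.
- dough_scraper: Bystander: flat scraper with a green grip, 135 x 110 x 16 mm, lying at the right.

How it is judged:
By the outcome, as a careful person would: the job done as asked, in the order asked, and still so for the second after the job is handed in, with the robot touching nothing.
It also fails if it takes over 72 s, if anything falls off the work surface, if the arm or the gripper's body presses on something with over 40 N, if the wrist force passes 120 N, or if a joint passes its speed limit or range.

### The arm

A 6-joint arm with a two-finger parallel gripper is mounted at the origin on a cart in front of the work surface, level with it; the furniture and walls round the work are solid. World frame = base frame: x ahead of the robot, y to its left, z up, the work surface at z = 0. Lengths are in m, angles in rad, forces in N, time in s.
With the tool pointing down it reaches from about 0.325 to 0.925 m from the base axis. Payload 3.1 kg.
Tool frame: the origin (TCP) lies at the very end of the fingers, on their centre line; the grasp point (between the pads) lies 19 mm behind it (ctrl.pinch_z is the distance from the TCP to the grasp point, in m); z points along the fingers, y is the line along which they close (so a half turn about z gives the same grasp; the last joint's range is limited). The gripper opens to 85 mm and grips with 20 to 120 N. Pads are 22 mm wide; open, the fingers measure 114 mm over their backs; the gripper's body (76 mm by 85 mm) begins 54 mm behind the grasp point. The pads swing forward as they close: fully open they stand 13 mm farther back than shut.
Start: joints at [-1.267, 0.217, 1.613, -0, 1.311, -0.112], TCP at [0.252, -0.572, 0.231] pointing down, gripper open.
Joint ranges: [-2.75, 2.75], [-0.78, 2.1], [0.31, 2.55], [-1.13, 4.27], [0.13, 2.63], [-2.58, 2.58]. Speed limits (rad/s): [2.79, 2.79, 3.14, 3.14, 3.14, 3.14].

### API

Orientations are given as a 3x3 rotation matrix whose columns are the frame's x, y, z axes.
In Python, from plant import read_state, grab_frame, calibration, ctrl gives the robot as it stands.
- The arm moves only by the tool play_rows, never from a script. Its argument "deltas" is a list of rows, each an object with "xyz": the shift along the world's x, y, z in units of 0.1 m (1.0 is 0.1 m), a list of three; "rot": the turn, a rotation vector about the world's x, y, z in units of 45 degrees (1.0 is 45 degrees), a list of three. A call has 1 to 20 rows; each row shifts and turns the commanded pose from where the row before left it; what a row does not reach is not made up. A row lasts 1/8 s, in which the tool goes at most 62.5 mm and 10.7 degrees, less where a joint would pass 70% of its speed; a pose out of reach is approached as far as the arm can. A call with a number of a shift or a turn outside -1 to 1 is refused whole. A call with a gripper value outside its range is refused whole. "fingers" is the gripper command: -1 is fully open, 1 is shut, values between are in proportion, set as the call begins (left out, the last holds). The fingers move at their own pace and stop on an object; the grip force is fixed at half the most. Time passes only in rows, so rows that do not move let the fingers close. It gives the time, the measured TCP pose, the force, the opening and the grip force at its end, in the units of the state.
- read_state(): the state, without advancing time (a new reading comes with each control period).
- grab_frame(name): name is "scene" or "top" or "wrist"; returns the picture (420x560x3 uint8, red, green, blue); there is no depth.
- calibration(name): a dict with "K" (3x3 intrinsics, pixels), "position" and "orientation" of the camera in the world. Camera axes: x right, y down, z forward; pixel columns grow to the right and rows downward; lengths in m; the calibration is good to about 2 mm. A picture is of the moment at which its call begins: read the wrist's pose just before it. calibration takes no time and is no camera call; for the wrist camera it gives the pose at the moment of the call.
- ctrl.close_job(): hands the job in; it is judged then, once.
The state is a dict: "t": time; "joints": joint angles; "dq": joint speeds; "tau": joint torques, N m; "position": TCP position; "tcp_rot": TCP orientation; "contact_force": force on the tool from outside, world axes, zero at the start; "moment": the same for the moment, N m; "grip_width": finger opening in m; "gripper_force": force on a finger pad.
Only numpy, scipy, OpenCV 4.12 (cv2) and the standard library are available. Lean on these libraries where they do the work, as an engineer would, in place of code of your own. Each camera call takes 0.05 s, during which the arm holds its last target. There are 200 camera calls.

## Working session

There is one attempt and no reset: what is moved stays moved. The work goes in short steps, Python scripts to look and compute and a tool call to move; the robot and the scene stay as the last step left them, time stands still between calls to the robot, and variables do not carry over. Pictures are saved under pics/ and viewed, at most 12 in all, crops included, and the job is handed in when it is done.

Besides the shell and the picture viewer there is one more tool, called after ">>>" by a JSON object that holds its "api" and its "payload". play_rows: Moves the arm, as the interface text tells. Its arguments: {"type":"object","properties":{"deltas":{"type":"array","items":{"type":"object","properties":{"xyz":{"type":"array","items":{"type":"number","minimum":-1,"maximum":1}},"rot":{"type":"array","items":{"type":"number","minimum":-1,"maximum":1}}}}},"fingers":{"type":"number"}},"required":["deltas"]}

```bash
mkdir -p pics; python3 - <<'E'
from plant import *
import cv2,numpy as np
for n in("scene","top"):
    f=grab_frame(n);c=calibration(n)
    cv2.imwrite(f"pics/{n}0.png",cv2.resize(f[:,:,::-1],(800,600),interpolation=cv2.INTER_CUBIC));print(n,c)
s=read_state();print(s["t"],s["position"],s["tcp_rot"])
E
```

```text
scene {'K': array([[400.63065931,   0.        , 280.59677089],
       [  0.        , 400.63065931, 205.56300894],
       [  0.        ,   0.        ,   1.        ]]), 'position': array([-0.16515018,  0.93827649,  0.96076711]), 'orientation': array([[-0.79265077, -0.36299819,  0.48983373],
       [-0.60966067,  0.46623951, -0.6410418 ],
       [ 0.00431717, -0.80675463, -0.59087082]])}
top {'K': array([[506.0669842 ,   0.        , 279.94393865],
       [  0.        , 506.0669842 , 205.0729197 ],
       [  0.        ,   0.        ,   1.        ]]), 'position': array([0.21819759, 0.03083784, 1.64405899]), 'orientation': array([[ 0.02210387, -0.98308546,  0.18180867],
       [-0.9996685 , -0.01933182,  0.01700527],
       [-0.01320294, -0.18212429, -0.98318687]])}
0.1 [ 0.25225369 -0.57101378  0.23006577] [[ 9.14785019e-01  4.03940487e-01 -6.72555493e-04]
 [ 4.03940972e-01 -9.14782569e-01  2.13107235e-03]
 [ 2.45584361e-04 -2.22114578e-03 -9.99997503e-01]]
```

View pics/top0.png

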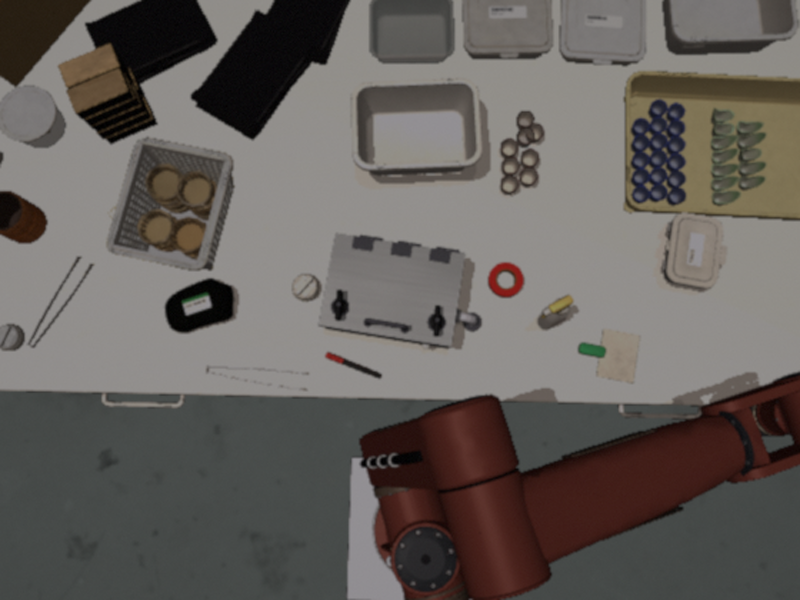

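View pics/scene0.png

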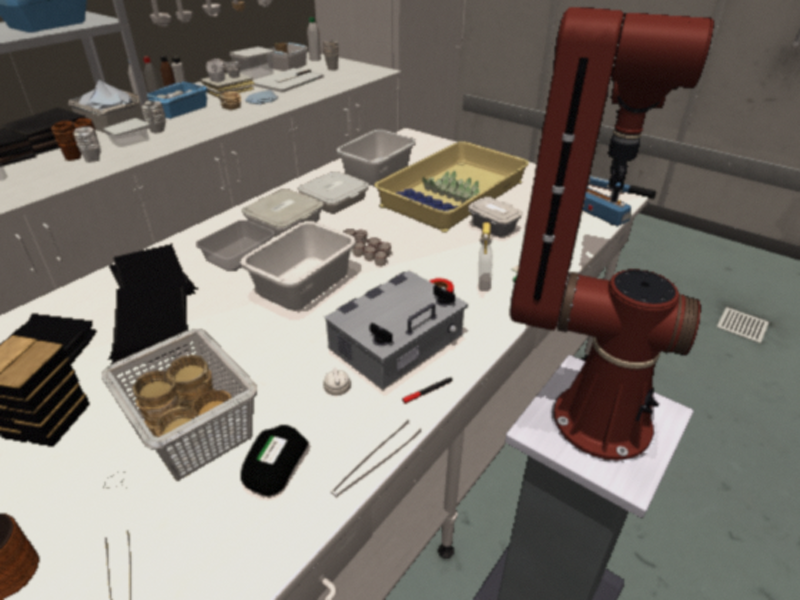

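The top view shows the box at about (395,290) of 800x600, slightly turned, with latches at (340,303) and (437,320) and the handle at (388,325). I'll enlarge it.

```bash
python3 - <<'E'
from plant import *
import cv2
f=cv2.imread("pics/top0.png")
f=grab_frame("top")[158:248,220:340,::-1]
cv2.imwrite("pics/crop0.png",cv2.resize(cv2.convertScaleAbs(f,alpha=1.6),(792,594),interpolation=cv2.INTER_CUBIC))
E
```

```text
(no output)
```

View pics/crop0.png

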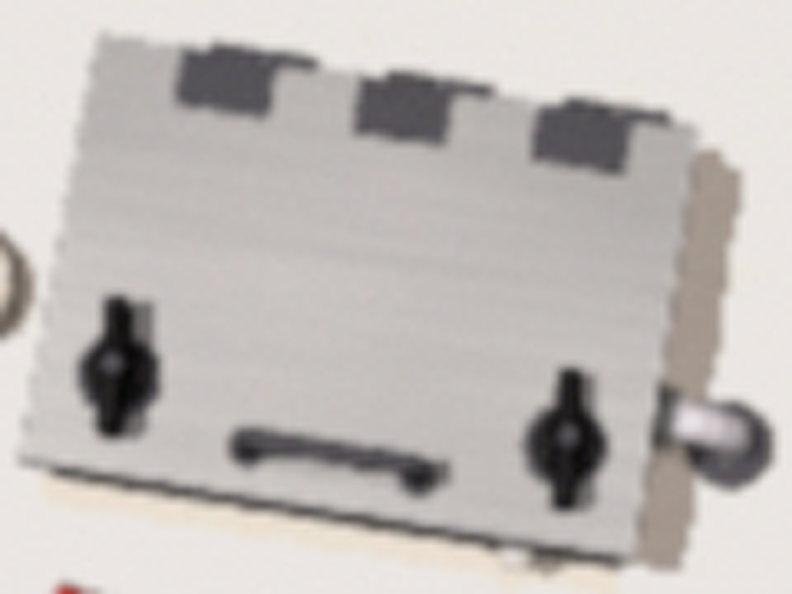

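Left wing runs crop px (118,297)–(114,437), right wing (573,370)–(566,508). Cover corners are (102,36), (697,130), (20,462), (630,562). The handle bar runs (245,443)–(428,470).

```bash
cat > h.py <<'E'
from plant import *
import numpy as np, cv2
from scipy.spatial.transform import Rotation as R
from scipy.optimize import least_squares
def ray(px,z,c):
    d=c["orientation"]@np.linalg.solve(c["K"],[px[0],px[1],1]);p=c["position"];return p+d*(z-p[2])/d[2]
def proj(P,c):
    q=c["K"]@(c["orientation"].T@(np.asarray(P)-c["position"]));return q[:2]/q[2]
def w2(p,box):  # box frame->world
    x,y,a=box;return np.array([x+np.cos(a)*p[0]-np.sin(a)*p[1],y+np.sin(a)*p[0]+np.cos(a)*p[1],p[2]])
E
python3 - <<'E'
from h import *
c=calibration("top")
o=lambda p:(np.array(p)+.5)/6.6-.5+[220,158]
wl=[ray(o(p),.147,c) for p in[(118,297),(114,437)]];wr=[ray(o(p),.147,c) for p in[(573,370),(566,508)]]
hd=[ray(o(p),.156,c) for p in[(245,443),(428,470)]]
co=[ray(o(p),.111,c) for p in[(102,36),(697,130),(20,462),(630,562)]]
for n,v in(("wl",wl),("wr",wr),("hd",hd)):print(n,np.mean(v,0),np.linalg.norm(v[0]-v[1]),np.arctan2(*(v[0]-v[1])[[1,0]]))
print(np.round(co,4))
obs=[(np.mean(wl,0),(-.06,.105)),(np.mean(wr,0),(-.06,-.105)),(np.mean(hd,0),(-.085,0)),((co[2]+co[3])/2,(-.106,0))]
f=lambda b:np.concatenate([(w2((*q,0),b)-p)[:2] for p,q in obs]+[[.1*(w2((0,.1,0),b)-w2((0,0,0),b))@np.array([0,0,0])]])
s=least_squares(f,[.45,0,0]);print(s.x,s.fun*1e3)
b=s.x
for n,p in(("L",(-.06,.105,.134)),("R",(-.06,-.105,.134)),("H",(-.085,0,.151)),("hinge",(.1,0,.107))):print(n,w2(p,b))
ed=co[3]-co[2];er=co[1]-co[0];print("edge yaw",np.arctan2(ed[0],-ed[1]),np.arctan2(er[0],-er[1]))
E
```

```text
wl [0.46786649 0.18469023 0.147     ] 0.06460294895047838 0.009317001112787398
wr [ 0.43893241 -0.02193754  0.147     ] 0.06316233394455938 -0.03734583990800445
hd [0.42743288 0.0830214  0.156     ] 0.08329022204035504 1.4434163145696568
[[ 0.6329  0.201   0.111 ]
 [ 0.5923 -0.0813  0.111 ]
 [ 0.4282  0.2313  0.111 ]
 [ 0.3875 -0.0517  0.111 ]]
[ 0.51250452  0.07296449 -0.14092168] [-0.01934114  0.6607265  -0.58096512 -0.62975764  0.91424544  1.88181698
 -0.31393917 -1.91278583  0.        ]
L [0.46784715 0.18535096 0.134     ]
R [ 0.43835145 -0.0225673   0.134     ]
H [0.42834712 0.08490322 0.151     ]
hinge [0.61151321 0.05891891 0.107     ]
edge yaw -0.14276141033393278 -0.14252808987017876
```

>>> {"api": "play_rows", "payload": {"deltas": [{"xyz":[0,0,0.5]},{"xyz":[0,0,0.5]},{"xyz":[0.186,0.549,0],"rot":[0,0,-0.057]},{"xyz":[0.186,0.549,0],"rot":[0,0,-0.057]},{"xyz":[0.186,0.549,0],"rot":[0,0,-0.057]},{"xyz":[0.186,0.549,0],"rot":[0,0,-0.057]},{"xyz":[0.186,0.549,0],"rot":[0,0,-0.057]},{"xyz":[0.186,0.549,0],"rot":[0,0,-0.057]},{"xyz":[0.186,0.549,0],"rot":[0,0,-0.057]},{"xyz":[0.186,0.549,0],"rot":[0,0,-0.057]},{"xyz":[0.186,0.549,0],"rot":[0,0,-0.057]},{"xyz":[0.186,0.549,0],"rot":[0,0,-0.057]},{"xyz":[0,0,-0.5]},{"xyz":[0,0,-0.5]},{"xyz":[0,0,-0.3]},{"xyz":[0,0,0]},{"xyz":[0,0,0]}], "fingers": 0}}

```text
$.deltas[0]: bad value
```

```bash
python3 - <<'E'
from h import *
s=read_state();c=calibration("wrist");f=grab_frame("wrist")
print(s["t"],s["position"],s["tcp_rot"],s["grip_width"],s["contact_force"],s["joints"])
b=(.5125,.073,-.142)
for p in((-.06,-.105,.147),(-.06,.105,.147),(-.085,0,.156),(-.106,-.143,.111),(-.106,.143,.111)):print(p,proj(w2(p,b),c)/.7)
cv2.imwrite("pics/w1.png",cv2.resize(f[:,:,::-1],(800,600),interpolation=cv2.INTER_CUBIC))
E
```

```text
0.15 [ 0.25226634 -0.57111258  0.23023427] [[ 9.14811681e-01  4.03880288e-01 -5.49562137e-04]
 [ 4.03880580e-01 -9.14809781e-01  1.88208956e-03]
 [ 2.57394056e-04 -1.94371499e-03 -9.99998078e-01]] 0.08511970954653132 [0.10376884 0.2587958  0.58259888] [-1.26722971e+00  2.17600418e-01  1.61460743e+00  3.94924275e-05
  1.31134512e+00 -1.12198650e-01]
(-0.06, -0.105, 0.147) [-1468.57393333 -1305.5763491 ]
(-0.06, 0.105, 0.147) [-3442.29013477 -2696.1425944 ]
(-0.085, 0, 0.156) [-2390.88809595 -1789.35530287]
(-0.106, -0.143, 0.111) [-853.09007691 -665.45963662]
(-0.106, 0.143, 0.111) [-2386.57906809 -1662.16097432]
```

View pics/w1.png

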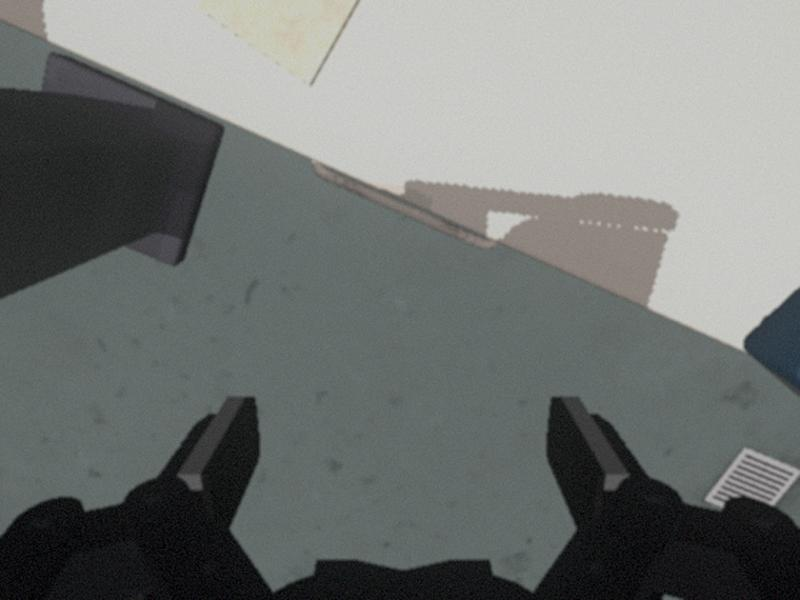

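The picture still shows the floor and table edge, because the call was refused: each row needs both keys.

>>> {"api": "play_rows", "payload": {"deltas": [{"xyz":[0,0,0.5],"rot":[0,0,0]},{"xyz":[0,0,0.5],"rot":[0,0,0]},{"xyz":[0.186,0.549,0],"rot":[0,0,-0.057]},{"xyz":[0.186,0.549,0],"rot":[0,0,-0.057]},{"xyz":[0.186,0.549,0],"rot":[0,0,-0.057]},{"xyz":[0.186,0.549,0],"rot":[0,0,-0.057]},{"xyz":[0.186,0.549,0],"rot":[0,0,-0.057]},{"xyz":[0.186,0.549,0],"rot":[0,0,-0.057]},{"xyz":[0.186,0.549,0],"rot":[0,0,-0.057]},{"xyz":[0.186,0.549,0],"rot":[0,0,-0.057]},{"xyz":[0.186,0.549,0],"rot":[0,0,-0.057]},{"xyz":[0.186,0.549,0],"rot":[0,0,-0.057]},{"xyz":[0,0,-0.5],"rot":[0,0,0]},{"xyz":[0,0,-0.5],"rot":[0,0,0]},{"xyz":[0,0,-0.3],"rot":[0,0,0]},{"xyz":[0,0,0],"rot":[0,0,0]},{"xyz":[0,0,0],"rot":[0,0,0]}], "fingers": 0}}

```text
t: 2.33
position: [0.4394, -0.023, 0.2027]
tcp_rot: [[0.999, -0.032, 0.002], [-0.032, -0.999, -0.0], [0.002, 0.0, -1.0]]
contact_force: [-0.2, 0.2, 0.4]
grip_width: 0.0428
gripper_force: 0.0
```

```bash
python3 - <<'E'
from h import *
s=read_state();c=calibration("wrist");f=grab_frame("wrist")
print(s["t"],s["position"],s["tcp_rot"],s["grip_width"],s["contact_force"],s["joints"])
b=(.5125,.073,-.142)
for p in((-.06,-.105,.147),(-.06,.105,.147),(-.085,0,.156),(-.106,-.143,.111),(-.106,.143,.111)):print(p,proj(w2(p,b),c)/.7)
cv2.imwrite("pics/w1.png",cv2.resize(f[:,:,::-1],(800,600),interpolation=cv2.INTER_CUBIC))
E
```

```text
2.325 [ 0.43942589 -0.02298574  0.20272653] [[ 9.99485976e-01 -3.19856637e-02  2.16808798e-03]
 [-3.19847687e-02 -9.99488257e-01 -4.46259752e-04]
 [ 2.18125239e-03  3.76684571e-04 -9.99997550e-01]] 0.04277138019468101 [-0.21971289  0.15146839  0.41432112] [-2.12034976e-01 -1.67060094e-01  2.06105397e+00  2.11161079e-05
  1.24538533e+00  1.39074533e+00]
(-0.06, -0.105, 0.147) [403.55675267 335.64723313]
(-0.06, 0.105, 0.147) [-104.76945459  283.66057353]
(-0.085, 0, 0.156) [146.69991293 373.5186875 ]
(-0.106, -0.143, 0.111) [465.59813466 396.40301368]
(-0.106, 0.143, 0.111) [-95.41379892 341.23187658]
```

View pics/w1.png

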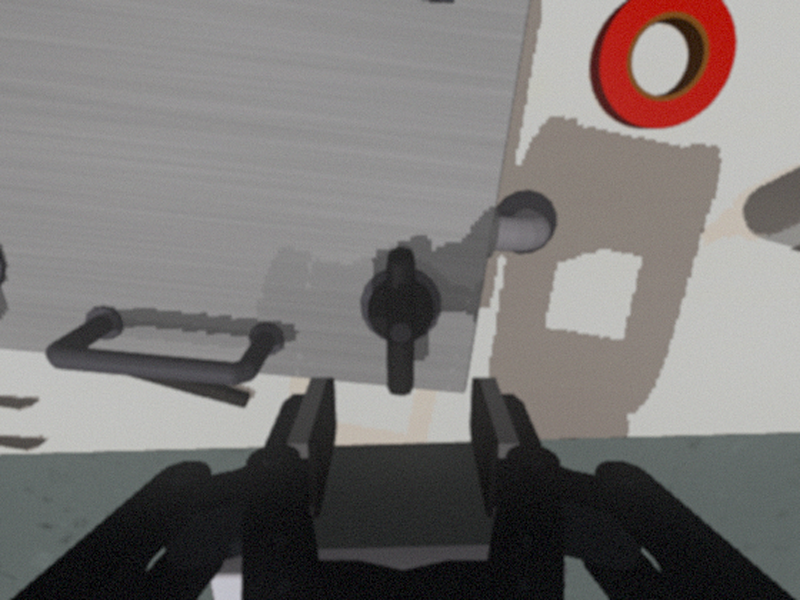

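The right wing is centred at (400,332), within 1.5 mm of the prediction, and runs straight along tool x. I'll descend and close.

>>> {"api": "play_rows", "payload": {"deltas": [{"xyz":[0,0.018,-0.25],"rot":[0,0,0]},{"xyz":[0,0,-0.25],"rot":[0,0,0]},{"xyz":[0,0,-0.17],"rot":[0,0,0]},{"xyz":[0,0,-0.08],"rot":[0,0,0]},{"xyz":[0,0,0],"rot":[0,0,0]},{"xyz":[0,0,0],"rot":[0,0,0]}]}}

```text
t: 3.12
position: [0.4396, -0.0212, 0.1276]
tcp_rot: [[0.999, -0.032, 0.002], [-0.032, -0.999, -0.001], [0.002, 0.0, -1.0]]
contact_force: [0.3, -0.1, 0.6]
grip_width: 0.0429
gripper_force: 0.0
```

>>> {"api": "play_rows", "payload": {"deltas": [{"xyz":[0,0,0],"rot":[0,0,0]},{"xyz":[0,0,0],"rot":[0,0,0]},{"xyz":[0,0,0],"rot":[0,0,0]},{"xyz":[0,0,0],"rot":[0,0,0]}], "fingers": 1}}

```text
t: 3.62
position: [0.439, -0.0218, 0.1272]
tcp_rot: [[0.999, -0.032, 0.001], [-0.032, -0.999, -0.002], [0.001, 0.002, -1.0]]
contact_force: [-2.1, -3.8, 6.0]
grip_width: 0.0107
gripper_force: 62.3
```

>>> {"api": "play_rows", "payload": {"deltas": [{"xyz":[0,0,0],"rot":[0,0,0.19]},{"xyz":[0,0,0],"rot":[0,0,0.19]},{"xyz":[0,0,0],"rot":[0,0,0.19]},{"xyz":[0,0,0],"rot":[0,0,0.19]},{"xyz":[0,0,0],"rot":[0,0,0.19]},{"xyz":[0,0,0],"rot":[0,0,0.19]},{"xyz":[0,0,0],"rot":[0,0,0.19]},{"xyz":[0,0,0],"rot":[0,0,0.19]},{"xyz":[0,0,0],"rot":[0,0,0.19]},{"xyz":[0,0,0],"rot":[0,0,0.19]},{"xyz":[0,0,0],"rot":[0,0,0]},{"xyz":[0,0,0],"rot":[0,0,0]},{"xyz":[0,0,0],"rot":[0,0,0]}]}}

```text
t: 5.25
position: [0.4393, -0.0223, 0.1272]
tcp_rot: [[0.112, 0.994, 0.002], [0.994, -0.112, -0.002], [-0.002, 0.002, -1.0]]
contact_force: [-0.2, -4.6, 3.7]
grip_width: 0.0104
gripper_force: 62.6
```

```bash
python3 - <<'E'
from h import *
s=read_state();print(s["moment"],s["contact_force"],np.arctan2(*s["tcp_rot"][[1,0],0])+.142,s["gripper_force"],s["grip_width"])
E
```

```text
[-0.92867775  0.30026334 -0.63716434] [-0.17498786 -4.58436332  3.66836051] 1.6003121744489297 62.62206673622131 0.01039787888611277
```

>>> {"api": "play_rows", "payload": {"deltas": [{"xyz":[0,0,0],"rot":[0,0,0]},{"xyz":[0,0,0],"rot":[0,0,0]},{"xyz":[0,0,0],"rot":[0,0,0]},{"xyz":[0,0,0.4],"rot":[0,0,0]},{"xyz":[0,0,0.4],"rot":[0,0,0]},{"xyz":[0.0295,0.208,0],"rot":[0,0,-0.189]},{"xyz":[0.0295,0.208,0],"rot":[0,0,-0.189]},{"xyz":[0.0295,0.208,0],"rot":[0,0,-0.189]},{"xyz":[0.0295,0.208,0],"rot":[0,0,-0.189]},{"xyz":[0.0295,0.208,0],"rot":[0,0,-0.189]},{"xyz":[0.0295,0.208,0],"rot":[0,0,-0.189]},{"xyz":[0.0295,0.208,0],"rot":[0,0,-0.189]},{"xyz":[0.0295,0.208,0],"rot":[0,0,-0.189]},{"xyz":[0.0295,0.208,0],"rot":[0,0,-0.189]},{"xyz":[0.0295,0.208,0],"rot":[0,0,-0.189]},{"xyz":[0,0,0],"rot":[0,0,0]},{"xyz":[0,0,0],"rot":[0,0,0]}], "fingers": 0}}

```text
t: 7.38
position: [0.4676, 0.1867, 0.206]
tcp_rot: [[1.0, -0.022, -0.001], [-0.022, -1.0, -0.001], [-0.001, 0.001, -1.0]]
contact_force: [0.5, -1.1, 0.4]
grip_width: 0.0427
gripper_force: 0.0
```

```bash
python3 - <<'E'
from h import *
s=read_state();c=calibration("wrist");f=grab_frame("wrist")
print(s["t"],s["position"],s["tcp_rot"],s["grip_width"],s["contact_force"],s["joints"])
b=(.5125,.073,-.142)
for p in((-.06,-.105,.147),(-.06,.105,.147),(-.085,0,.156),(-.085,.04,.151),(-.085,-.04,.151)):print(p,proj(w2(p,b),c)/.7)
cv2.imwrite("pics/w2.png",cv2.resize(f[:,:,::-1],(800,600),interpolation=cv2.INTER_CUBIC))
E
```

```text
7.375 [0.46761579 0.18670808 0.20596377] [[ 9.99761929e-01 -2.18048600e-02 -7.96090093e-04]
 [-2.18052969e-02 -9.99762088e-01 -5.44234427e-04]
 [-7.84033738e-04  5.61463841e-04 -9.99999535e-01]] 0.042725091678331606 [ 0.51256025 -1.09853281  0.44332783] [ 2.40614347e-01 -1.98367514e-02  1.91972952e+00 -3.57953630e-04
  1.24260275e+00  1.83333302e+00]
(-0.06, -0.105, 0.147) [873.77512806 381.26569985]
(-0.06, 0.105, 0.147) [407.67448632 328.9761403 ]
(-0.085, 0, 0.156) [638.77941523 416.02608333]
(-0.085, 0.04, 0.151) [546.0449823  400.46330457]
(-0.085, -0.04, 0.151) [720.37274826 419.23645142]
```

View pics/w2.png

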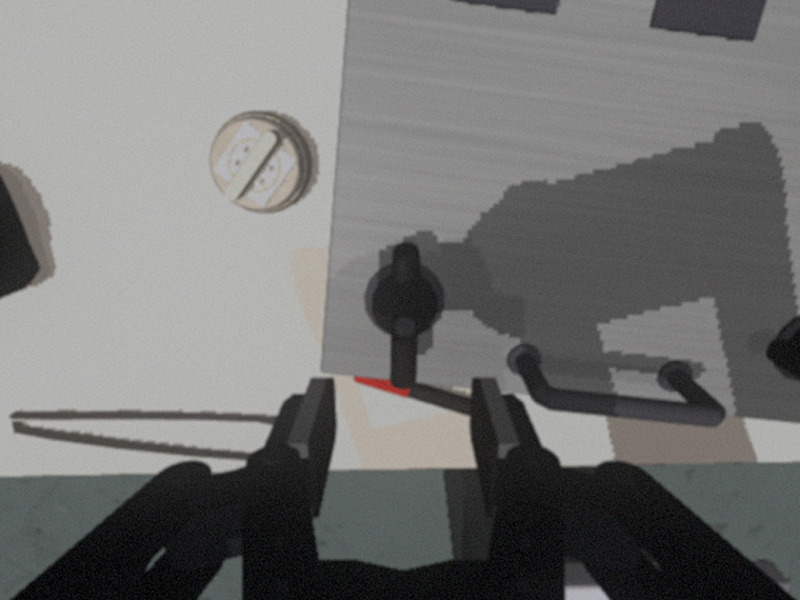

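The left wing axis is at (404,327) and lines up with the fingers. I'll descend, grip and turn.

>>> {"api": "play_rows", "payload": {"deltas": [{"xyz":[0.01,0,-0.25],"rot":[0,0,0]},{"xyz":[0,0,-0.25],"rot":[0,0,-0.01]},{"xyz":[0,0,-0.2],"rot":[0,0,0]},{"xyz":[0,0,-0.09],"rot":[0,0,0]},{"xyz":[0,0,0],"rot":[0,0,0]},{"xyz":[0,0,0],"rot":[0,0,0]}]}}

```text
t: 8.18
position: [0.4698, 0.1871, 0.1283]
tcp_rot: [[0.999, -0.032, 0.002], [-0.032, -0.999, 0.0], [0.002, -0.0, -1.0]]
contact_force: [0.2, 0.2, -0.7]
grip_width: 0.0423
gripper_force: 0.0
```

>>> {"api": "play_rows", "payload": {"deltas": [{"xyz":[0,0,0],"rot":[0,0,0]},{"xyz":[0,0,0],"rot":[0,0,0]},{"xyz":[0,0,0],"rot":[0,0,0]},{"xyz":[0,0,0],"rot":[0,0,0]}], "fingers": 1}}

```text
t: 8.68
position: [0.4696, 0.1862, 0.1284]
tcp_rot: [[1.0, -0.031, 0.001], [-0.031, -1.0, -0.002], [0.001, 0.002, -1.0]]
contact_force: [-1.3, -4.2, 5.1]
grip_width: 0.0106
gripper_force: 61.8
```

>>> {"api": "play_rows", "payload": {"deltas": [{"xyz":[0,0,0],"rot":[0,0,0.19]},{"xyz":[0,0,0],"rot":[0,0,0.19]},{"xyz":[0,0,0],"rot":[0,0,0.19]},{"xyz":[0,0,0],"rot":[0,0,0.19]},{"xyz":[0,0,0],"rot":[0,0,0.19]},{"xyz":[0,0,0],"rot":[0,0,0.19]},{"xyz":[0,0,0],"rot":[0,0,0.19]},{"xyz":[0,0,0],"rot":[0,0,0.19]},{"xyz":[0,0,0],"rot":[0,0,0.19]},{"xyz":[0,0,0],"rot":[0,0,0.19]},{"xyz":[0,0,0],"rot":[0,0,0]},{"xyz":[0,0,0],"rot":[0,0,0]},{"xyz":[0,0,0],"rot":[0,0,0]}]}}

```text
t: 10.3
position: [0.4689, 0.1869, 0.1284]
tcp_rot: [[0.113, 0.994, -0.001], [0.994, -0.113, 0.0], [0.0, -0.001, -1.0]]
contact_force: [-2.6, -2.9, 6.5]
grip_width: 0.0109
gripper_force: 62.3
```

```bash
python3 - <<'E'
from h import *
s=read_state();print(s["moment"],s["contact_force"],np.arctan2(*s["tcp_rot"][[1,0],0])+.142,s["gripper_force"],s["grip_width"])
E
```

```text
[-0.54600227  0.4989023  -0.60006562] [-2.57299955 -2.94566905  6.46309747] 1.5999853451082908 62.3300564289093 0.010933770015289179
```

Both latches are at their stops: the wrist moment peaked with the tool at about 1.60 rad. Next I'll grip the handle bar.

>>> {"api": "play_rows", "payload": {"deltas": [{"xyz":[0,0,0],"rot":[0,0,0]},{"xyz":[0,0,0],"rot":[0,0,0]},{"xyz":[0,0,0],"rot":[0,0,0]},{"xyz":[0,0,0.4],"rot":[0,0,0]},{"xyz":[0,0,0.4],"rot":[0,0,0]},{"xyz":[-0.1,-0.25,0],"rot":[0,0,-0.01]},{"xyz":[-0.1,-0.25,0],"rot":[0,0,-0.01]},{"xyz":[-0.1,-0.25,0],"rot":[0,0,-0.01]},{"xyz":[-0.1,-0.25,0],"rot":[0,0,-0.01]},{"xyz":[0,0,-0.2],"rot":[0,0,0]},{"xyz":[0,0,0],"rot":[0,0,0]},{"xyz":[0,0,0],"rot":[0,0,0]}], "fingers": 0}}

```text
t: 11.8
position: [0.4292, 0.0873, 0.1876]
tcp_rot: [[0.141, 0.99, 0.0], [0.99, -0.141, 0.0], [0.0, 0.0, -1.0]]
contact_force: [-0.2, -0.3, 0.3]
grip_width: 0.0425
gripper_force: 0.0
```

```bash
python3 - <<'E'
from h import *
s=read_state();c=calibration("wrist");f=grab_frame("wrist")
b=(.5134,.0738,-.142)
print(s["position"],s["tcp_rot"],w2((-.085,0,.151),b))
for p in((-.085,.04,.151),(-.085,-.04,.151)):print(p,proj(w2(p,b),c)/.7)
cv2.imwrite("pics/w3.png",cv2.resize(f[:,:,::-1],(800,600),interpolation=cv2.INTER_CUBIC))
E
```

```text
[0.42921086 0.08728746 0.18761109] [[ 1.40964678e-01  9.90014591e-01  2.61019634e-04]
 [ 9.90014609e-01 -1.40964720e-01  1.48747299e-04]
 [ 1.84056556e-04  2.37445136e-04 -9.99999955e-01]] [0.42925553 0.08582948 0.151     ]
(-0.085, 0.04, 0.151) [402.22787442 257.18033669]
(-0.085, -0.04, 0.151) [402.02507089 444.24435789]
```

View pics/w3.png

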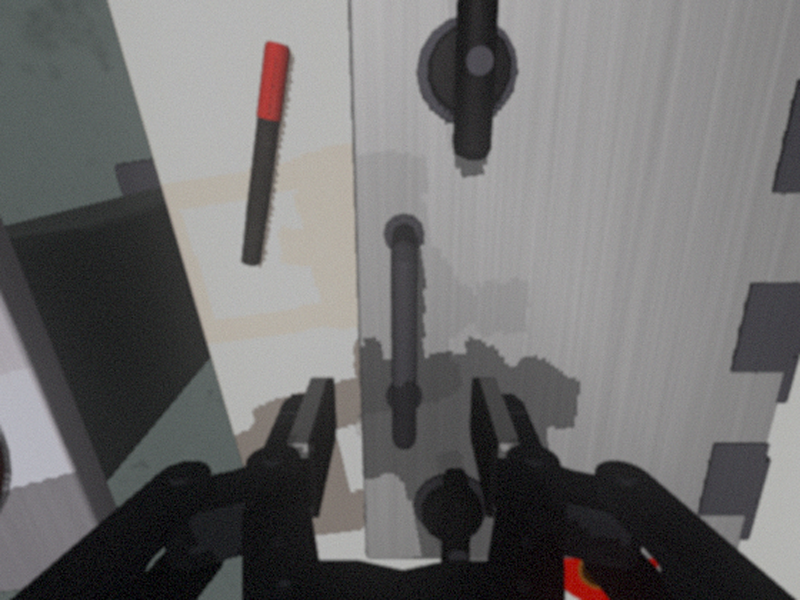

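The bar (404, 235–445) is centred between the fingers and the left wing is parallel to the front edge. I'll go down, grip, and compute the arc.

>>> {"api": "play_rows", "payload": {"deltas": [{"xyz":[0,-0.01,-0.2],"rot":[0,0,0]},{"xyz":[0,0,-0.2],"rot":[0,0,0]},{"xyz":[0,0,-0.15],"rot":[0,0,0]},{"xyz":[0,0,0],"rot":[0,0,0]},{"xyz":[0,0,0],"rot":[0,0,0]}]}}

```text
t: 12.48
position: [0.4296, 0.0862, 0.133]
tcp_rot: [[0.141, 0.99, 0.001], [0.99, -0.141, 0.0], [0.0, 0.001, -1.0]]
contact_force: [0.4, -0.4, -1.0]
grip_width: 0.0429
gripper_force: 0.0
```

>>> {"api": "play_rows", "payload": {"deltas": [{"xyz":[0,0,0],"rot":[0,0,0]},{"xyz":[0,0,0],"rot":[0,0,0]},{"xyz":[0,0,0],"rot":[0,0,0]},{"xyz":[0,0,0],"rot":[0,0,0]}], "fingers": 1}}

```text
t: 12.98
position: [0.4295, 0.0861, 0.1331]
tcp_rot: [[0.141, 0.99, 0.001], [0.99, -0.141, 0.0], [0.0, 0.001, -1.0]]
contact_force: [-1.0, -0.9, 5.6]
grip_width: 0.0077
gripper_force: 58.7
```

```bash
python3 - <<'E'
from h import *
r=np.hypot(.185,.044);a0=np.arctan2(.044,.185);yaw=-.142
d=np.array([np.cos(yaw),np.sin(yaw),0]);z=np.array([0,0,1.])
N=20;th=1.70;ti=.7
def tcp(t):
    e=a0+t;b=-r*np.cos(e)*d+r*np.sin(e)*z;g=ti*t/th
    return b+ctrl.pinch_z*(-np.cos(g)*z-np.sin(g)*d)
P=[tcp(th*k/N) for k in range(N+1)]
print(np.round(np.diff(P,axis=0)*10,3).tolist());print("rot/row",np.round(ti/N/(np.pi/4)*np.array([-np.sin(yaw),np.cos(yaw),0]),4),P[-1]-P[0])
s=read_state();print(s["contact_force"],s["joints"])
E
```

```text
[[0.037, -0.005, 0.156], [0.05, -0.007, 0.152], [0.063, -0.009, 0.146], [0.075, -0.011, 0.14], [0.086, -0.012, 0.133], [0.097, -0.014, 0.125], [0.107, -0.015, 0.116], [0.116, -0.017, 0.106], [0.124, -0.018, 0.095], [0.132, -0.019, 0.084], [0.138, -0.02, 0.072], [0.144, -0.021, 0.059], [0.148, -0.021, 0.047], [0.151, -0.022, 0.033], [0.153, -0.022, 0.02], [0.154, -0.022, 0.007], [0.154, -0.022, -0.007], [0.153, -0.022, -0.02], [0.15, -0.022, -0.034], [0.147, -0.021, -0.047]]
rot/row [0.0063 0.0441 0.    ] [ 0.23800274 -0.03402539  0.13818628]
[-1.02637048 -0.94501711  5.6146961 ] [ 3.72823881e-02 -7.85445448e-02  2.12475369e+00  6.69820435e-05
  1.09434144e+00  1.79100818e-01]
```

>>> {"api": "play_rows", "payload": {"deltas": [{"xyz":[0.037,-0.005,0.156],"rot":[0.006,0.044,0]},{"xyz":[0.05,-0.007,0.152],"rot":[0.006,0.044,0]},{"xyz":[0.063,-0.009,0.146],"rot":[0.006,0.044,0]},{"xyz":[0.075,-0.011,0.14],"rot":[0.006,0.044,0]},{"xyz":[0.086,-0.012,0.133],"rot":[0.006,0.044,0]},{"xyz":[0.097,-0.014,0.125],"rot":[0.006,0.044,0]},{"xyz":[0.107,-0.015,0.116],"rot":[0.006,0.044,0]},{"xyz":[0.116,-0.017,0.106],"rot":[0.006,0.044,0]}]}}

```text
t: 13.98
position: [0.4888, 0.0777, 0.2386]
tcp_rot: [[0.141, 0.949, -0.284], [0.99, -0.135, 0.039], [-0.002, -0.286, -0.958]]
contact_force: [-6.0, 1.1, 1.1]
grip_width: 0.0077
gripper_force: 58.4
```

>>> {"api": "play_rows", "payload": {"deltas": [{"xyz":[0.124,-0.018,0.095],"rot":[0.006,0.044,0]},{"xyz":[0.132,-0.019,0.084],"rot":[0.006,0.044,0]},{"xyz":[0.138,-0.02,0.072],"rot":[0.006,0.044,0]},{"xyz":[0.144,-0.021,0.059],"rot":[0.006,0.044,0]},{"xyz":[0.148,-0.021,0.047],"rot":[0.006,0.044,0]},{"xyz":[0.151,-0.022,0.033],"rot":[0.006,0.044,0]},{"xyz":[0.153,-0.022,0.02],"rot":[0.006,0.044,0]},{"xyz":[0.154,-0.022,0.007],"rot":[0.006,0.044,0]},{"xyz":[0.154,-0.022,-0.007],"rot":[0.006,0.044,0]},{"xyz":[0.153,-0.022,-0.02],"rot":[0.006,0.044,0]},{"xyz":[0.15,-0.022,-0.034],"rot":[0.006,0.044,0]},{"xyz":[0.147,-0.021,-0.047],"rot":[0.006,0.044,0]},{"xyz":[0,0,0],"rot":[0,0,0]},{"xyz":[0,0,0],"rot":[0,0,0]}]}}

```text
t: 15.72
position: [0.6685, 0.0522, 0.2734]
tcp_rot: [[0.14, 0.762, -0.632], [0.99, -0.109, 0.088], [-0.002, -0.639, -0.77]]
contact_force: [4.7, 0.8, 9.4]
grip_width: 0.0074
gripper_force: 62.1
```

```bash
python3 - <<'E'
from h import *
s=read_state();print(s["position"],s["joints"],s["contact_force"],s["tcp_rot"])
g=s["position"]-ctrl.pinch_z*s["tcp_rot"][:,2];print(g-w2((.1,0,.107),(.5134,.0738,-.142)))
E
```

```text
[0.66846488 0.05222403 0.27342071] [-0.05174559  0.75130295  0.92317848  0.06599251  2.15690033  0.10609258] [4.65525086 0.82503812 9.36148339] [[ 0.13988541  0.76182921 -0.63249373]
 [ 0.9901656  -0.10894253  0.08777023]
 [-0.00203954 -0.63855131 -0.76957655]]
[ 0.06789902 -0.00906495  0.18081179]
```

>>> {"api": "play_rows", "payload": {"deltas": [{"xyz":[0.079,-0.011,-0.034],"rot":[0,0,0]},{"xyz":[0.079,-0.011,-0.034],"rot":[0,0,0]},{"xyz":[0,0,0],"rot":[0,0,0]},{"xyz":[0,0,0],"rot":[0,0,0]}]}}

```text
t: 16.23
position: [0.6836, 0.0501, 0.267]
tcp_rot: [[0.14, 0.761, -0.634], [0.99, -0.109, 0.088], [-0.002, -0.64, -0.769]]
contact_force: [4.1, 1.2, 9.9]
grip_width: 0.0075
gripper_force: 62.1
```

>>> {"api": "play_rows", "payload": {"deltas": [{"xyz":[0,0,0],"rot":[0,0,0]},{"xyz":[0,0,0],"rot":[0,0,0]},{"xyz":[0,0,0],"rot":[0,0,0]},{"xyz":[0,0,0],"rot":[0,0,0]}], "fingers": 0.4}}

```text
t: 16.73
position: [0.6824, 0.0496, 0.2631]
tcp_rot: [[0.14, 0.758, -0.637], [0.99, -0.11, 0.087], [-0.004, -0.643, -0.766]]
contact_force: [0.1, -0.8, -0.5]
grip_width: 0.0257
gripper_force: 0.0
```

>>> {"api": "play_rows", "payload": {"deltas": [{"xyz":[0.063,-0.009,0.077],"rot":[0,0,0]},{"xyz":[0.126,-0.018,0.154],"rot":[0,0,0]},{"xyz":[0.126,-0.018,0.154],"rot":[0,0,0]},{"xyz":[0.126,-0.018,0.154],"rot":[0,0,0]},{"xyz":[0.063,-0.009,0.3],"rot":[0,0,0]},{"xyz":[0,0,0.4],"rot":[0,0,0]},{"xyz":[0,0,0],"rot":[0,0,0]},{"xyz":[0,0,0],"rot":[0,0,0]}]}}

```text
t: 17.73
position: [0.7333, 0.0424, 0.3875]
tcp_rot: [[0.14, 0.759, -0.636], [0.99, -0.11, 0.087], [-0.004, -0.641, -0.767]]
contact_force: [0.1, 0.1, -0.4]
grip_width: 0.0259
gripper_force: 0.0
```

```bash
python3 - <<'E'
from h import *
s=read_state();print(s["t"],s["position"],s["contact_force"])
f=grab_frame("top")[130:250,210:370,::-1];g=grab_frame("scene")[130:310,190:430,::-1]
a=cv2.resize(f,(800,600),interpolation=cv2.INTER_CUBIC)
cv2.imwrite("pics/t4.png",cv2.convertScaleAbs(a,alpha=1.8))
cv2.imwrite("pics/s4.png",cv2.resize(g,(800,600),interpolation=cv2.INTER_CUBIC))
E
```

```text
17.725 [0.73334779 0.04241123 0.38751074] [ 0.13495167  0.11987897 -0.42806687]
```

View pics/t4.png

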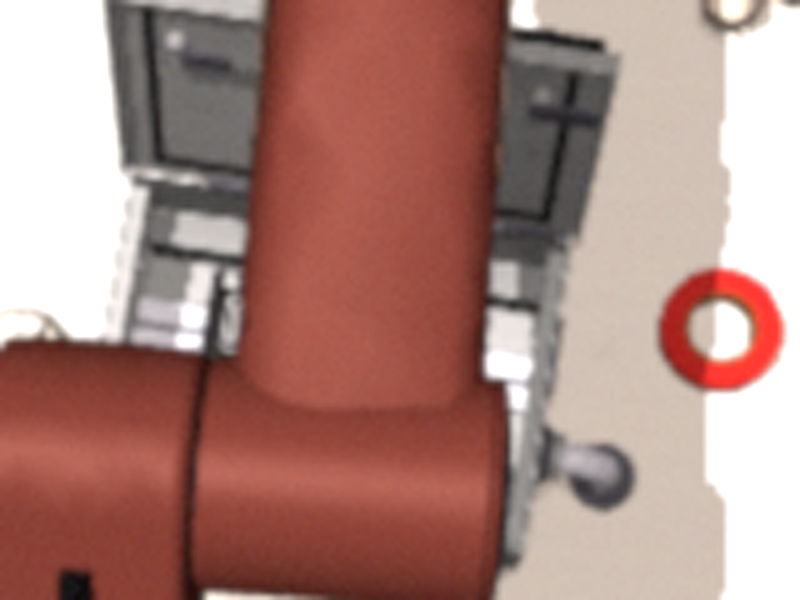

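The cover is open, but the arm hides the inside. I'll back off upward and straighten the tool.

>>> {"api": "play_rows", "payload": {"deltas": [{"xyz":[0,0,0.4],"rot":[0,0,0]},{"xyz":[0,0,0.4],"rot":[0,0,0]},{"xyz":[-0.31,0.04,0],"rot":[-0.0125,-0.088,0]},{"xyz":[-0.31,0.04,0],"rot":[-0.0125,-0.088,0]},{"xyz":[-0.31,0.04,0],"rot":[-0.0125,-0.088,0]},{"xyz":[-0.31,0.04,0],"rot":[-0.0125,-0.088,0]},{"xyz":[-0.31,0.04,0],"rot":[-0.0125,-0.088,0]},{"xyz":[-0.31,0.04,0],"rot":[-0.0125,-0.088,0]},{"xyz":[-0.31,0.04,0],"rot":[-0.0125,-0.088,0]},{"xyz":[-0.31,0.04,0],"rot":[-0.0125,-0.088,0]},{"xyz":[-0.31,0.04,0],"rot":[-0.0125,-0.088,0]},{"xyz":[-0.31,0.04,0],"rot":[-0.0125,-0.1,0]},{"xyz":[0,0,-0.5],"rot":[0,0,0]},{"xyz":[0,0,0],"rot":[0,0,0]},{"xyz":[0,0,0],"rot":[0,0,0]}], "fingers": 1}}

```text
t: 19.7
position: [0.4094, 0.0822, 0.412]
tcp_rot: [[0.143, 0.99, 0.015], [0.99, -0.143, -0.003], [-0.001, 0.015, -1.0]]
contact_force: [1.2, 0.0, 0.9]
grip_width: -0.0002
gripper_force: 0.0
```

```bash
python3 - <<'E'
from h import *
s=read_state();c=calibration("wrist");f=grab_frame("wrist")
b=(.5134,.0738,-.142)
print(s["position"],s["tcp_rot"])
for y in(.056,-.056):
  print(y,w2((.02,y,.093),b),proj(w2((.02,y,.093),b),c)/.7)
cv2.imwrite("pics/w5.png",cv2.resize(f[:,:,::-1],(800,600),interpolation=cv2.INTER_CUBIC))
E
```

```text
[0.40942799 0.0821614  0.4120223 ] [[ 1.42777660e-01  9.89644787e-01  1.47558330e-02]
 [ 9.89754637e-01 -1.42753533e-01 -2.68103834e-03]
 [-5.46828328e-04  1.49874465e-02 -9.99887532e-01]]
0.056 [0.541124   0.12640589 0.093     ] [537.579308   150.67761544]
-0.056 [0.5252734  0.01553318 0.093     ] [527.49249878 272.88392837]
```

View pics/w5.png

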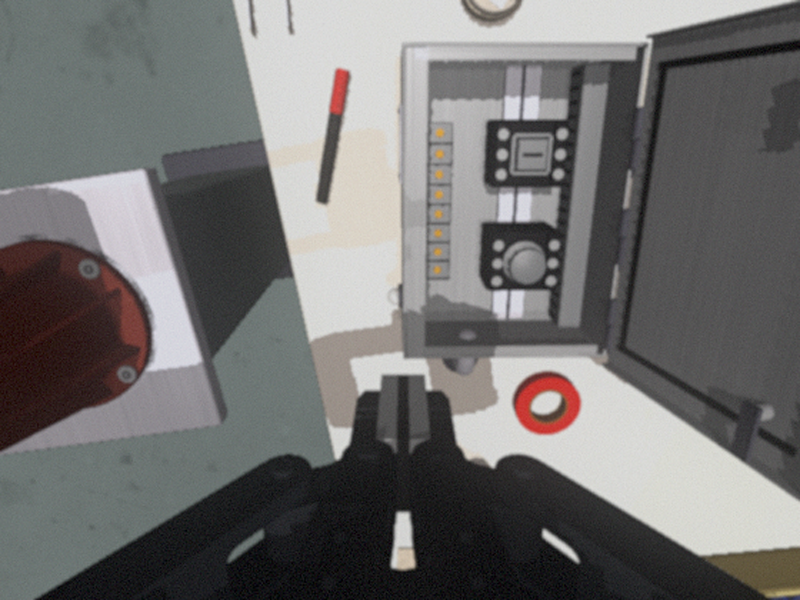

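The open box shows the contactor's square bar at (532,153) in the left half. The round grey plunger is in the right half, top centre at about (525,262).

```bash
python3 - <<'E'
from h import *
c=calibration("wrist");b=np.array([.5134,.0738,-.142])
p=ray(np.array([525,262])*.7,.093,c);q=p-[b[0],b[1],0];a=b[2]
print(p,"box",q[0]*np.cos(a)+q[1]*np.sin(a),-q[0]*np.sin(a)+q[1]*np.cos(a),p-read_state()["position"])
E
```

```text
[0.52550661 0.02614428 0.093     ] box 0.018729147283025428 -0.045462699586110475 [ 0.11527602 -0.05600473 -0.320361  ]
```

>>> {"api": "play_rows", "payload": {"deltas": [{"xyz":[0.29,-0.147,-0.2],"rot":[0.003,0.019,0]},{"xyz":[0.29,-0.147,-0.2],"rot":[0,0,0]},{"xyz":[0.29,-0.147,-0.2],"rot":[0,0,0]},{"xyz":[0.29,-0.147,-0.2],"rot":[0,0,0]},{"xyz":[0,0,-0.4],"rot":[0,0,0]},{"xyz":[0,0,-0.4],"rot":[0,0,0]},{"xyz":[0,0,-0.4],"rot":[0,0,0]},{"xyz":[0,0,0],"rot":[0,0,0]},{"xyz":[0,0,0],"rot":[0,0,0]}]}}

```text
t: 20.88
position: [0.5275, 0.0231, 0.2141]
tcp_rot: [[0.143, 0.99, 0.004], [0.99, -0.143, -0.001], [-0.0, 0.004, -1.0]]
contact_force: [0.5, 0.6, 0.6]
grip_width: -0.0001
gripper_force: 0.0
```

```bash
python3 - <<'E'
from h import *
s=read_state();c=calibration("wrist");f=grab_frame("wrist")
p=s["position"];print(p,s["tcp_rot"],s["contact_force"])
print(proj([p[0],p[1],.093],c)/.7,[proj([p[0]+dx,p[1]+dy,.093],c)/.7 for dx,dy in((.01,0),(0,.01))])
cv2.imwrite("pics/w6.png",cv2.resize(f[:,:,::-1],(800,600),interpolation=cv2.INTER_CUBIC))
E
```

```text
[0.52749199 0.02312736 0.21414973] [[ 1.42757975e-01  9.89748852e-01  4.16771798e-03]
 [ 9.89757626e-01 -1.42756473e-01 -6.57311744e-04]
 [-5.56048253e-05  4.21886715e-03 -9.99991099e-01]] [0.45209207 0.56888245 0.61549563]
[400.947123   287.33352969] [array([419.04714286, 284.83854699]), array([398.30389631, 269.91446712])]
```

View pics/w6.png

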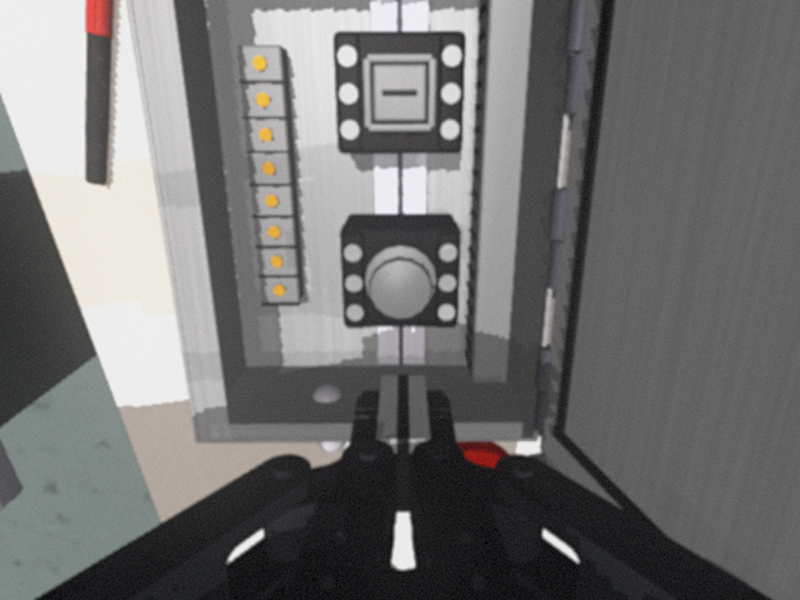

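The plunger top centre is at (400,288), right under the TCP projection (401,287). I'll descend and press.

>>> {"api": "play_rows", "payload": {"deltas": [{"xyz":[0,0,-0.3],"rot":[0,0,0]},{"xyz":[0,0,-0.3],"rot":[0,0,0]},{"xyz":[0,0,-0.3],"rot":[0,0,0]},{"xyz":[0,0,-0.2],"rot":[0,0,0]},{"xyz":[0,0,-0.05],"rot":[0,0,0]},{"xyz":[0,0,0],"rot":[0,0,0]},{"xyz":[0,0,0],"rot":[0,0,0]}]}}

```text
t: 21.8
position: [0.5267, 0.0233, 0.0983]
tcp_rot: [[0.143, 0.99, 0.004], [0.99, -0.143, -0.001], [-0.0, 0.004, -1.0]]
contact_force: [0.4, -0.0, 0.2]
grip_width: -0.0001
gripper_force: 0.0
```

>>> {"api": "play_rows", "payload": {"deltas": [{"xyz":[0,0,-0.04],"rot":[0,0,0]},{"xyz":[0,0,-0.04],"rot":[0,0,0]},{"xyz":[0,0,-0.04],"rot":[0,0,0]},{"xyz":[0,0,-0.02],"rot":[0,0,0]},{"xyz":[0,0,0],"rot":[0,0,0]},{"xyz":[0,0,0],"rot":[0,0,0]}]}}

```text
t: 22.55
position: [0.5263, 0.0233, 0.0848]
tcp_rot: [[0.142, 0.99, 0.002], [0.99, -0.142, -0.001], [-0.0, 0.002, -1.0]]
contact_force: [-3.4, 0.4, 11.8]
grip_width: 0.0
gripper_force: 6.0
```

>>> {"api": "play_rows", "payload": {"deltas": [{"xyz":[0,0,-0.02],"rot":[0,0,0]},{"xyz":[0,0,0],"rot":[0,0,0]},{"xyz":[0,0,0],"rot":[0,0,0]}]}}

```text
t: 22.92
position: [0.5264, 0.0233, 0.0847]
tcp_rot: [[0.142, 0.99, 0.001], [0.99, -0.142, -0.001], [-0.0, 0.001, -1.0]]
contact_force: [-7.3, 1.3, 22.9]
grip_width: -0.0
gripper_force: 11.2
```

It's against the solid stop: force jumped to 23 N with no further travel. Now I'll retract straight up, clear the box and check.

>>> {"api": "play_rows", "payload": {"deltas": [{"xyz":[0,0,0.05],"rot":[0,0,0]},{"xyz":[0,0,0.1],"rot":[0,0,0]},{"xyz":[0,0,0.3],"rot":[0,0,0]},{"xyz":[0,0,0.4],"rot":[0,0,0]},{"xyz":[0,0,0.5],"rot":[0,0,0]},{"xyz":[0,0,0.5],"rot":[0,0,0]},{"xyz":[0,0,0.5],"rot":[0,0,0]},{"xyz":[-0.4,0,0.2],"rot":[0,0,0]},{"xyz":[-0.4,0,0.2],"rot":[0,0,0]},{"xyz":[-0.3,0,0],"rot":[0,0,0]},{"xyz":[0,0,0],"rot":[0,0,0]},{"xyz":[0,0,0],"rot":[0,0,0]},{"xyz":[0,0,0],"rot":[0,0,0]},{"xyz":[0,0,0],"rot":[0,0,0]}]}}

```text
t: 24.68
position: [0.4155, 0.0234, 0.3549]
tcp_rot: [[0.143, 0.99, -0.001], [0.99, -0.143, -0.0], [-0.0, -0.001, -1.0]]
contact_force: [0.2, 0.4, -0.4]
grip_width: 0.0001
gripper_force: 0.0
```

```bash
python3 - <<'E'
from h import *
g=grab_frame("scene");w=grab_frame("wrist")
cv2.imwrite("pics/f.png",cv2.resize(np.hstack([g,w])[:,:,::-1],(800,300)))
s=read_state();print(s["t"],s["position"],s["contact_force"])
E
```

```text
24.775 [0.41534797 0.02343053 0.35509787] [ 0.04767626 -0.53818821  0.45906065]
```

View pics/f.png

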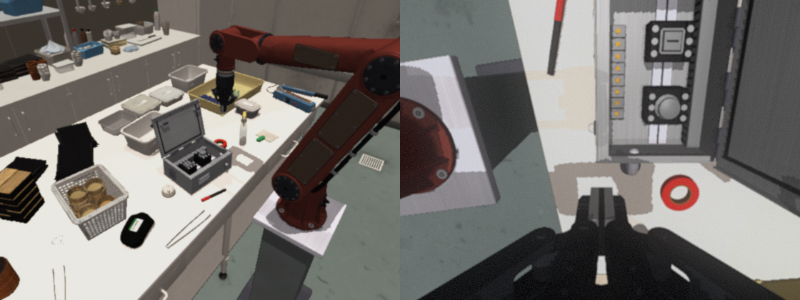

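The cover stands open in both views (scene about (180,130)), the plunger is back out, the bystanders haven't moved, and the robot is clear.

```bash
python3 -c "
from plant import ctrl
print(ctrl.close_job())"
```

```text
the job is handed in; nothing more can be done
None
```

The job is handed in at about 25 s: both latches are unlocked, the cover rests open, and the reset plunger was pressed to its stop and came back out. The contactor bar and the other things on the table were not touched.

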